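# Catch a batch of tubes from the dispenser and put it on the balance

### The arm

A 6-joint arm with a two-finger parallel gripper is mounted at the origin on a cart in front of the work surface, level with it; the furniture and walls round the work are solid. World frame = base frame: x ahead of the robot, y to its left, z up, the work surface at z = 0. Lengths are in m, angles in rad, forces in N, time in s.
With the tool pointing down it reaches from about 0.325 to 0.9 m from the base axis. Payload 6.1 kg.
Tool frame: the origin (TCP) lies on the front face of the gripper's body, between the roots of the fingers; the fingertips stand env.nose_length ahead of it and the grasp point (between the pads) lies 51 mm ahead of it (env.nose_length is the distance from the TCP to the fingertips, in m); z points along the fingers, y is the line along which they close (so a half turn about z gives the same grasp; the last joint's range is limited). The gripper opens to 87 mm and grips with 3 to 60 N. Pads are 19 mm wide; open, the fingers measure 117 mm over their backs; the gripper's body (75 mm by 190 mm) begins 51 mm behind the grasp point.
Start: joints at [-1.285, 0.22, 1.526, -0, 1.395, -0.126], TCP at [0.25, -0.573, 0.292] pointing down, gripper open.
Joint ranges: [-2.98, 2.98], [-0.91, 2.08], [0.09, 2.57], [-1.24, 4.39], [0.2, 2.65], [-2.68, 2.68]. Speed limits (rad/s): [2.57, 2.57, 3.01, 3.14, 3.14, 3.14].

### API

Orientations are given as [roll, pitch, yaw] about the fixed x, y, z axes, in that order (R = Rz(yaw) Ry(pitch) Rx(roll)).
In Python, from workcell import env gives the robot as it stands. The module is installed in compiled form; this text tells all that it offers. Calls block until the motion is done:
- env.goto(position, orientation): joint-space move of the TCP to a pose.
- env.servo_line(position, ori=None, v=0.15): straight line of the TCP; ori=None keeps the orientation; v is the mean speed in m/s.
- env.move_joints(angles): joint-space move.
- env.open() and env.grasp(strength=None): open the fingers fully, or close them until they stop; strength is the grip in N (None keeps the last).
- env.dwell(seconds).
- env.solve_ik(position, orientation): joint angles nearest the present ones, or None.
- env.observe(): the state.
- env.read_camera(name): name is "scene" or "top" or "wrist"; returns (picture, depth): 420x560x3 uint8, red, green, blue; 420x560 float32, m along the optical axis (not along the pixel's ray), 0 where there is no reading.
- env.calibration(name): a dict with "camera_matrix" (3x3 intrinsics, pixels), "position" and "orientation" of the camera in the world. Camera axes: x right, y down, z forward; pixel columns grow to the right and rows downward; lengths in m; the calibration is good to about 2 mm. A picture is of the moment at which its call begins: read the wrist's pose just before it. calibration takes no time and is no camera call; for the wrist camera it gives the pose at the moment of the call.
A pose or a line that the arm cannot do raises env.IKError and nothing moves.
- env.finish_job(): hands the job in; it is judged then, once.
The state is a dict: "clock": time; "joints": joint angles; "dq": joint speeds; "joint_torque": joint torques, N m; "tool_pos": TCP position; "eef_rot": TCP orientation; "force": force on the tool from outside, world axes, zero at the start; "moment": the same for the moment, N m; "gripper_width": opening from 0.0 (shut) to 1.0 (fully open); "finger_force": force on a finger pad.
Only numpy, scipy, OpenCV 4.12 (cv2) and the standard library are available. Lean on these libraries where they do the work, as an engineer would, in place of code of your own. Each camera call takes 0.05 s, during which the arm holds its last target. There are 200 camera calls.

### The job

Take the steel catch pan by its handle and hold it up under the outlet of the tube dispenser, pushing the trip pad back with the pan's far wall so that the gate opens; keep it pressed until all four tubes have slid off the chute into the pan. Then set the pan with the four tubes gently down, upright and centred on the weighing plate of the balance, and let go. Leave the tweezers, timer, carton and small bottle where they are.

Things in the scene. Friction and masses are not known exactly. Their poses are not given: they have to be found in the camera images.
- catch_pan: open bare steel pan, outside 130 mm (x) x 96 mm (y) x 60 mm high, walls and floor 3 mm, about 160 g; loose, upright on the bench. Origin: centre of its underside; z up. A straight black handle 16 mm wide (y), 14 mm high (z) runs along -x from the near wall, x = -65 to -165 mm, its centre line at z = 45 mm. The far wall's outer face is at x = +65 mm.
- pan_handle (a point): point on the centre line of the pan's handle, at x = -120, y = 0, z = 45 mm in the pan's frame: a good place to grip across the 16 mm width from above. Axes as the pan's.
- tube_dispenser: fixed: grey foot and column with an open aluminium chute, 43 mm wide, two lanes, 30 degrees down towards its -x side; 245 mm high. Origin: on the bench below the chute's lip; tubes slide out to -x; z up. Foot (120 mm wide, 8 mm high) at x = 5 to 120 mm, column (36 mm wide) at x = 56 to 96 mm; nothing stands at x < -45 mm.
- dispenser_lip (a point): middle of the chute's lower edge (lip), 175 mm above the bench; axes as the dispenser's. A steel gate across it holds the tubes. The underside here is at 170 mm and higher behind, so a pan with its rim at or below 155 mm passes under. Tubes leave at about 0.5 m/s and fall 10 to 110 mm ahead (-x) of the lip.
- trip_face (a point): centre of the front face of the trip pad, an upright black rubber plate 60 mm wide, 55 mm high on a rod below the chute. At rest at x = +8, y = 0, z = 118 mm in the dispenser's frame (it spans 90 to 146 mm above the bench: a pan standing on the bench does not reach it). Moves along the dispenser's +x.
- trip (a joint): travel of the trip pad, m: 0 at rest, 0.020 at its stop. Sprung: about 1.4 N to start it, 3 N at the stop. It is linked to the gate, which rises 1.5 mm per mm at right angles to the chute: tubes pass once the pad is in by 10 to 12 mm; from 0.015 to 0.020 the gate is wide open. Let go, both return.
- balance: fixed low bench balance: white housing 190 x 150 mm, 32 mm high (x = -115 to +75 mm), with a flat square-cornered steel weighing plate on top. Origin: on the bench under the centre of the plate; z up, display on the -x side.
- balance_plate (a point): centre of the top face of the weighing plate, 45 mm above the bench; the plate is 140 mm (x) by 130 mm (y). Axes as the balance's.
- tube_a_mid (a point): middle of tube a, one of four alike white capped sample tubes, 15 mm in diameter, 44 mm long, 12 g; z along the tube towards its cap. They start lying on the chute behind the gate, two in each lane.
- tube_b_mid (a point): middle of tube b, one of four alike white capped sample tubes, 15 mm in diameter, 44 mm long, 12 g; z along the tube towards its cap. They start lying on the chute behind the gate, two in each lane.
- tube_c_mid (a point): middle of tube c, one of four alike white capped sample tubes, 15 mm in diameter, 44 mm long, 12 g; z along the tube towards its cap. They start lying on the chute behind the gate, two in each lane.
- tube_d_mid (a point): middle of tube d, one of four alike white capped sample tubes, 15 mm in diameter, 44 mm long, 12 g; z along the tube towards its cap. They start lying on the chute behind the gate, two in each lane.
- tweezers: bystander: steel tweezers lying flat, 122 mm long; origin at the middle of the underside
- timer: bystander: white timer, 62 x 62 x 17 mm; origin at the middle of the underside
- kit_box: bystander: small dark blue carton, 48 x 70 x 30 mm; origin at the middle of the underside
- bottle_small: bystander: small capped bottle, 38 mm in diameter, 70 mm high; origin at the middle of the underside

How it is judged:
On the way, in this order (a step that is already met when the one before it is completed fails the run):
1. the pan is held in the gripper, off the bench, under the outlet of the dispenser (x of catch_pan in the frame of tube_dispenser between -0.1 and 0 m and y of catch_pan in the frame of tube_dispenser between -0.035 and 0.035 m and z of catch_pan in the frame of tube_dispenser between 0.05 and 0.13 m and contact force between the fingers and catch_pan above 0.3 N), for 0.1 s.
2. all four tubes lie in the pan while it is still held off the bench (x of tube_a_mid in the frame of catch_pan between -0.065 and 0.065 m and y of tube_a_mid in the frame of catch_pan between -0.048 and 0.048 m and z of tube_a_mid in the frame of catch_pan between 0 and 0.06 m and x of tube_b_mid in the frame of catch_pan between -0.065 and 0.065 m and y of tube_b_mid in the frame of catch_pan between -0.048 and 0.048 m and z of tube_b_mid in the frame of catch_pan between 0 and 0.06 m and x of tube_c_mid in the frame of catch_pan between -0.065 and 0.065 m and y of tube_c_mid in the frame of catch_pan between -0.048 and 0.048 m and z of tube_c_mid in the frame of catch_pan between 0 and 0.06 m and x of tube_d_mid in the frame of catch_pan between -0.065 and 0.065 m and y of tube_d_mid in the frame of catch_pan between -0.048 and 0.048 m and z of tube_d_mid in the frame of catch_pan between 0 and 0.06 m and contact force between the fingers and catch_pan above 0.3 N and height (world z) of catch_pan above 0.05 m), for 0.2 s.
At the end, for the whole second after the job is handed in: The pan stands upright (within 0.06 rad) and at rest on the weighing plate, its centre within 30 mm of the plate's centre and its underside within 5 mm of the plate's top, with the middles of all four tubes inside the pan below its rim; any heading of the pan will do (x of tube_a_mid in the frame of catch_pan between -0.065 and 0.065 m and y of tube_a_mid in the frame of catch_pan between -0.048 and 0.048 m and z of tube_a_mid in the frame of catch_pan between 0 and 0.06 m and x of tube_b_mid in the frame of catch_pan between -0.065 and 0.065 m and y of tube_b_mid in the frame of catch_pan between -0.048 and 0.048 m and z of tube_b_mid in the frame of catch_pan between 0 and 0.06 m and x of tube_c_mid in the frame of catch_pan between -0.065 and 0.065 m and y of tube_c_mid in the frame of catch_pan between -0.048 and 0.048 m and z of tube_c_mid in the frame of catch_pan between 0 and 0.06 m and x of tube_d_mid in the frame of catch_pan between -0.065 and 0.065 m and y of tube_d_mid in the frame of catch_pan between -0.048 and 0.048 m and z of tube_d_mid in the frame of catch_pan between 0 and 0.06 m and horizontal distance between catch_pan and balance_plate below 0.03 m and z of catch_pan in the frame of balance_plate between -0.004 and 0.005 m and angle between catch_pan's own z axis and vertical below 0.06 rad and linear speed of catch_pan below 0.02 m/s); the robot touches nothing.
It fails at once if the pan is banged or pressed on the balance with more than 30 N (contact force between catch_pan and balance above 30 N).
It fails at once if a bystander (tweezers, timer, carton, small bottle) is moved more than 30 mm (distance of any of tweezers, timer, kit_box, bottle_small from where it was at the start of the episode above 0.03 m).
It also fails if it takes over 64 s, if anything falls off the work surface, if the arm or the gripper's body presses on something with over 40 N, if the wrist force passes 120 N, or if a joint passes its speed limit or range.

## Working session

There is one attempt and no reset: what is moved stays moved. The work goes in short steps, each a Python script; the robot and the scene stay as the last script left them, time stands still between calls to the robot, and variables do not carry over. Pictures are saved under pics/ and viewed, at most 10 in all, crops included, and the job is handed in when it is done.

```bash
mkdir -p pics; cat > h.py <<'E'
import numpy as np, cv2
from scipy.spatial.transform import Rotation as R
from workcell import env
def cam(n):
    c=env.calibration(n); o=np.array(c["orientation"],float)
    M=R.from_euler('xyz',o).as_matrix() if o.shape==(3,) else (o if o.shape==(3,3) else R.from_quat(o).as_matrix())
    return np.array(c["camera_matrix"]),np.array(c["position"]),M
def cloud(n):
    K,p,M=cam(n); im,d=env.read_camera(n)
    v,u=np.mgrid[:d.shape[0],:d.shape[1]]
    P=np.stack([(u-K[0,2])/K[0,0]*d,(v-K[1,2])/K[1,1]*d,d],-1)@M.T+p
    P[d==0]=np.nan
    return im,d,P
E
python3 - <<'E'
from h import *
for n in("top","scene"):
    im,d,P=cloud(n); np.savez(n,im=im,P=P); cv2.imwrite(f"pics/{n}.png",im[...,::-1])
    print(n,env.calibration(n))
print(env.observe(),env.nose_length)
E
```

```text
top {'camera_matrix': array([[409.34348721,   0.        , 280.84996867],
       [  0.        , 409.34348721, 205.64076197],
       [  0.        ,   0.        ,   1.        ]]), 'position': array([0.29761733, 0.0086437 , 1.36800907]), 'orientation': array([-2.94835892, -0.02169872, -1.57877528])}
scene {'camera_matrix': array([[391.44209607,   0.        , 283.06736795],
       [  0.        , 391.44209607, 213.34511736],
       [  0.        ,   0.        ,   1.        ]]), 'position': array([-0.01355289, -0.7881556 ,  1.09878573]), 'orientation': array([-2.34796786,  0.01859041, -0.60552884])}
{'clock': 0.1, 'joints': array([-1.28509701e+00,  2.21174197e-01,  1.52747942e+00, -6.56523661e-06,
        1.39468515e+00, -1.26095941e-01]), 'dq': array([-2.63219151e-03, -2.01283405e-03, -1.04020151e-03,  8.54958333e-05,
       -2.97718926e-04,  3.91989629e-04]), 'joint_torque': array([ 2.48916140e-04, -4.95947063e+01, -3.88519156e+01,  7.00195902e-02,
        5.15488582e-02, -3.13181511e-05]), 'tool_pos': array([ 0.25003533, -0.57234053,  0.291239  ]), 'eef_rot': array([-3.13985959e+00, -2.13184132e-04,  4.11796224e-01]), 'force': array([-0.11903237,  0.03952979, -0.21249473]), 'moment': array([ 0.02619984,  0.01935437, -0.02190553]), 'finger_force': 0.0, 'gripper_width': 1.002591167521505} 0.0697
```

View pics/top.png

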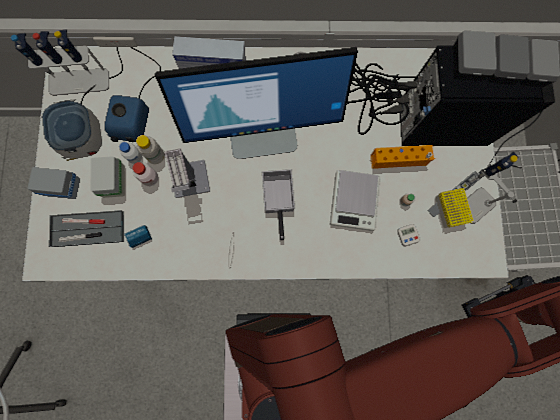

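View pics/scene.png

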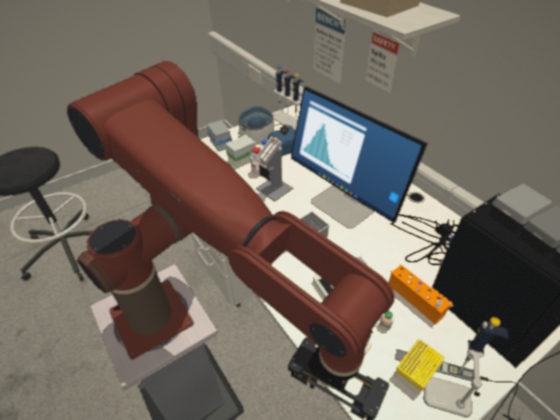

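The top view shows the pan at about (278,188) with its handle down to (281,240), the balance at (356,198), the dispenser at (187,180), tweezers at (232,250), timer at (408,235), bottle at (407,200) and carton at (137,236). The arm hides most of the scene view. Next I'll enlarge the work area.

```bash
python3 - <<'E'
import numpy as np,cv2
z=np.load("top.npz");im=z['im'];P=z['P']
c=im[135:265,120:300];cv2.imwrite("pics/crop1.png",cv2.resize(c[...,::-1],None,fx=4.2,fy=4.2,interpolation=cv2.INTER_CUBIC))
for u,v in[(278,188),(281,225),(281,238),(265,175),(291,175),(356,190),(356,218),(340,175),(378,175),(193,212),(193,200),(178,155),(185,190),(205,185),(186,213),(200,213),(250,122),(260,100),(330,110),(320,60)]:
    print((u,v),P[v,u].round(3),im[v,u])
E
```

```text
(278, 188) [ 0.626 -0.014  0.003] [145 140 141]
(281, 225) [ 0.49  -0.022  0.056] [35 32 35]
(281, 238) [ 0.448 -0.022  0.053] [48 46 48]
(265, 175) [0.667 0.03  0.021] [51 48 49]
(291, 175) [ 0.656 -0.056  0.063] [128 126 132]
(356, 190) [ 0.609 -0.273  0.043] [134 130 132]
(356, 218) [ 0.515 -0.271  0.036] [37 36 36]
(340, 175) [ 0.66  -0.221  0.045] [124 119 120]
(378, 175) [ 0.672 -0.362  0.   ] [156 157 150]
(193, 212) [ 0.545  0.275 -0.003] [115 111 104]
(193, 200) [0.585 0.275 0.003] [117 111 104]
(178, 155) [0.673 0.28  0.221] [98 94 89]
(185, 190) [0.619 0.303 0.005] [66 65 67]
(205, 185) [0.636 0.235 0.008] [101 100 104]
(186, 213) [ 0.542  0.298 -0.005] [135 134 126]
(200, 213) [ 0.541  0.25  -0.001] [119 116 109]
(250, 122) [0.79  0.074 0.185] [126 145 156]
(260, 100) [0.818 0.04  0.278] [155 162 172]
(330, 110) [ 0.825 -0.172  0.195] [24 45 74]
(320, 60) [ 0.87  -0.118  0.403] [32 63 99]
```

View pics/crop1.png

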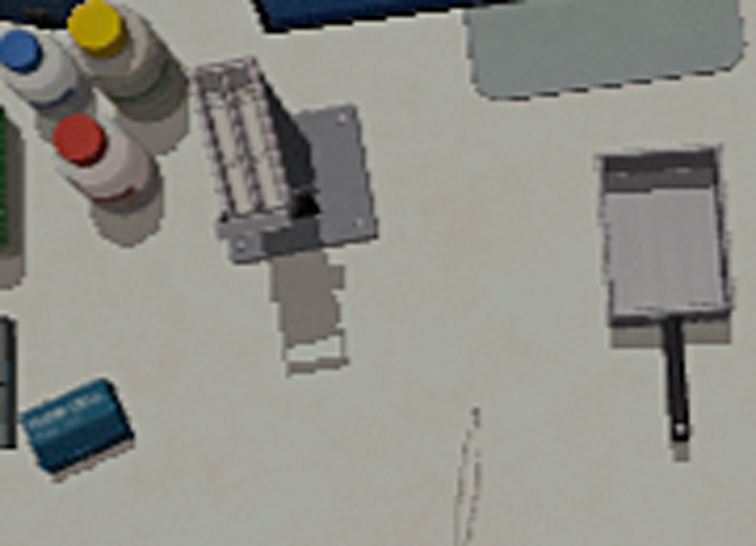

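The crop shows the foot's corners at crop pixels (355,105), (378,237) and (235,262), the chute lip near (255,218), and the pan rim corners at (600,155), (720,150), (730,315) and (608,322). I'll fit these using masks and rays.

```bash
cat >> h.py <<'E'
def ray(n,u,v,z):
    K,p,M=cam(n); d=M@np.linalg.inv(K)@[u,v,1.]; return p+d*(z-p[2])/d[2]
E
python3 - <<'E'
from h import *
z=np.load("top.npz");im=z['im'];P=z['P']
f=[ray("top",120+a/4.2,135+b/4.2,.008) for a,b in[(355,105),(378,237),(235,262)]]
for q in f: print("foot",q.round(4))
print("len",np.linalg.norm(f[0]-f[1]),np.linalg.norm(f[1]-f[2]))
ys=f[2]-f[1]; e=f[0]-f[1]; print("yaw",np.arctan2(-ys[0],ys[1]),np.arctan2(e[1],e[0]),"lip",(f[1]+f[2])/2)
def rect(name,x0,x1,y0,y1,z0,z1,ext=None):
    m=(P[...,0]>x0)&(P[...,0]<x1)&(P[...,1]>y0)&(P[...,1]<y1)&(P[...,2]>z0)&(P[...,2]<z1)
    q=P[m]; r=cv2.minAreaRect(q[:,:2].astype(np.float32)); print(name,m.sum(),np.round(r[0],4),np.round(r[1],4),round(r[2],2),"z",np.median(q[:,2]).round(4))
    return q
q=rect("panrim",.53,.75,-.09,.06,.05,.075)
q=q[q[:,0]>.555]; print(cv2.minAreaRect(q[:,:2].astype(np.float32)))
h=rect("handle",.4,.535,-.07,.03,.04,.07)
hc=h[:,:2]; mu=hc.mean(0); _,_,V=np.linalg.svd(hc-mu); print("handle",mu,V[0],"yaw",np.arctan(V[0][1]/V[0][0]))
rect("plate",.45,.75,-.36,-.18,.039,.055); rect("housing",.42,.75,-.38,-.16,.022,.055)
rect("chute",.5,.8,.2,.4,.15,.3)
# plate by colour/plane
rect("tweez",.38,.5,.06,.2,.002,.02);rect("timer",.4,.55,-.48,-.36,.006,.03);rect("bottle",.5,.68,-.48,-.37,.03,.1);rect("box",.4,.55,.35,.52,.015,.05)
E
```

```text
foot [0.7249 0.2389 0.008 ]
foot [0.6136 0.2173 0.008 ]
foot [0.5933 0.3315 0.008 ]
len 0.11329247751351455 0.11595412775761617
yaw 0.1760361134304895 0.19186695461375206 lip [0.60348394 0.27437888 0.008     ]
panrim 236 [ 0.6023 -0.0119] [0.1448 0.0991] 4.23 z 0.0604
((0.6135382652282715, -0.011029534041881561), (0.12224333733320236, 0.09905540198087692), 4.231843948364258)
handle 138 [ 0.49   -0.0198] [0.0899 0.0159] 4.25 z 0.0519
handle [ 0.48994702 -0.01959761] [-0.99713508 -0.07564141] yaw 0.07571372848982236
plate 1609 [ 0.6257 -0.2807] [0.1351 0.261 ] 81.51 z 0.0457
housing 2548 [ 0.6209 -0.2841] [0.1645 0.2754] 81.29 z 0.0433
chute 1804 [0.6778 0.2868] [0.2228 0.2061] 8.58 z 0.2203
tweez 550 [0.4402 0.1302] [0.1392 0.1174] 89.97 z 0.0039
timer 382 [ 0.4741 -0.4222] [0.1424 0.1144] 1.34 z 0.0153
bottle 122 [ 0.5782 -0.443 ] [0.0366 0.0322] 42.8 z 0.054
box 406 [0.4745 0.4781] [0.1413 0.0938] 58.11 z 0.0301
```

```bash
python3 - <<'E'
from h import *
for n,p,y in(("wbal",[.50,-.275,.40],-.1),("wpan",[.47,-.02,.36],.075),("wdis",[.43,.24,.42],.18)):
    env.goto(p,[np.pi,0,y]); env.dwell(.15)
    im,d,P=cloud(n="wrist"); K,pp,M=cam("wrist"); np.savez(n,im=im,P=P,K=K,p=pp,M=M); cv2.imwrite(f"pics/{n}.png",im[...,::-1])
    o=env.observe();print(n,o['clock'],o['joints'].round(2),o['tool_pos'].round(4),pp.round(3),M.round(2).tolist())
a=[cv2.resize(cv2.imread(f"pics/{n}.png"),(400,300)) for n in("wbal","wpan","wdis")]
cv2.imwrite("pics/w3.png",np.vstack([np.hstack(a[:2]),np.hstack([a[2],a[2]*0])]))
E
```

```text
wbal 1.7917 [-0.64  0.04  1.52 -0.    1.58  1.03] [ 0.4996 -0.2758  0.3995] [ 0.584 -0.284  0.493] [[-0.1, -0.95, -0.3], [-0.99, 0.1, 0.03], [-0.0, 0.31, -0.95]]
wpan 3.0083 [-0.21 -0.2   1.82 -0.    1.52  1.29] [ 0.4704 -0.0212  0.3602] [ 0.555 -0.015  0.453] [[0.07, -0.95, -0.3], [-1.0, -0.07, -0.02], [-0.0, 0.31, -0.95]]
wdis 4.2583 [ 0.35 -0.15  1.68 -0.    1.62  1.74] [0.4305 0.2388 0.4196] [0.514 0.254 0.513] [[0.18, -0.94, -0.3], [-0.98, -0.17, -0.05], [-0.0, 0.31, -0.95]]
```

View pics/w3.png

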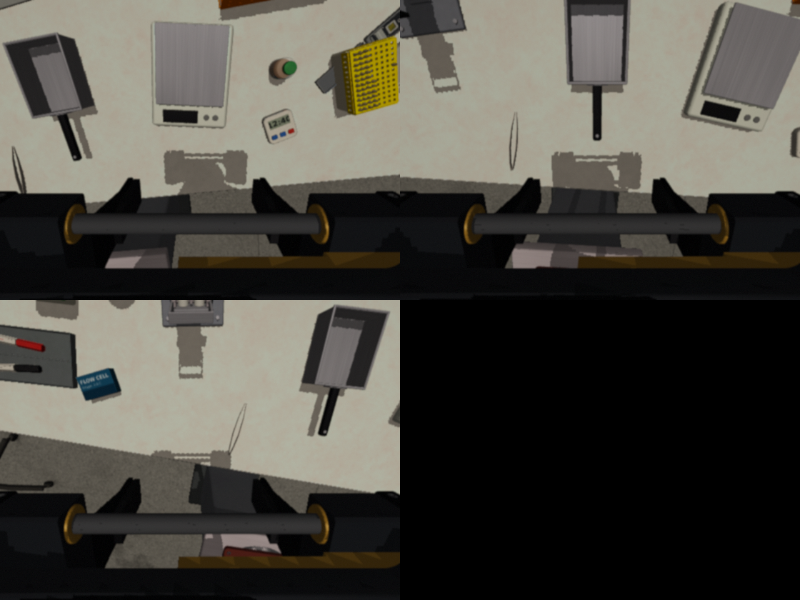

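The three wrist panels show:
- **Balance (wbal):** whole, panel pixels (152–232, 22–125).
- **Pan handle (wpan):** running from (597,85) to (597,138).
- **Dispenser (wdis):** foot front edge at (163–222, 326), with the chute lip just behind it.

I'll measure from these depth clouds.

```bash
python3 - <<'E'
from h import *
def L(n): z=np.load(n+".npz"); return z['im'],z['P']
def comp(P,z0,z1,x,y,seed):
    m=((P[...,2]>z0)&(P[...,2]<z1)&(P[...,0]>x[0])&(P[...,0]<x[1])&(P[...,1]>y[0])&(P[...,1]<y[1])).astype(np.uint8)
    k,l,s,c=cv2.connectedComponentsWithStats(m)
    i=1+np.argmax(s[1:,4]); return P[l==i]
def rep(n,q): r=cv2.minAreaRect(q[:,:2].astype(np.float32)); print(n,len(q),np.round(r[0],4),np.round(r[1],4),round(r[2],2),q[:,2].mean().round(4)); return r
im,P=L("wbal")
rep("plate",comp(P,.04,.052,(.5,.75),(-.37,-.19),0)); rep("housing",comp(P,.02,.052,(.45,.75),(-.39,-.17),0))
im,P=L("wpan")
h=comp(P,.035,.058,(.4,.54),(-.07,.03),0); rep("handle",h)
mid=np.median(h[:,:2],0);_,_,V=np.linalg.svd(h[:,:2]-h[:,:2].mean(0));print(h[:,:2].mean(0),np.arctan(V[0,1]/V[0,0]))
rep("rim",comp(P,.0,.075,(.54,.72),(-.09,.06),0)); q=comp(P,.054,.068,(.535,.72),(-.09,.06),0);rep("rim",q)
im,P=L("wdis")
q=comp(P,.004,.014,(.5,.75),(.18,.36),0); rep("foot",q)
m=(P[...,2]>.15)&(P[...,2]<.3)&(P[...,0]>.5)&(P[...,0]<.75)&(P[...,1]>.2)&(P[...,1]<.35); q=P[m]; rep("chute",q); print(q[np.argsort(q[:,0])[:8]].round(4))
m=(P[...,2]>.08)&(P[...,2]<.15)&(P[...,0]>.5)&(P[...,0]<.75)&(P[...,1]>.2)&(P[...,1]<.35);print("pad",P[m].mean(0) if m.any() else 0,m.sum())
z=np.load("wdis.npz")
g=z['im'];cv2.imwrite("pics/dis2.png",cv2.resize(g[:120,190:360,::-1],None,fx=4.5,fy=4.5,interpolation=cv2.INTER_CUBIC))
E
```

```text
plate 11354 [ 0.6026 -0.2752] [0.1302 0.1402] 81.73 0.0457
housing 15820 [ 0.5828 -0.2723] [0.1502 0.1903] 81.77 0.042
handle 940 [ 0.4931 -0.0204] [0.095  0.0159] 4.46 0.0522
[ 0.4955569  -0.02021111] 0.07054663179790613
rim 13264 [ 0.6127 -0.015 ] [0.1453 0.15  ] 0.0 0.0119
rim 1442 [ 0.6026 -0.0124] [0.1221 0.0991] 4.29 0.0604
foot 1109 [0.6271 0.2825] [0.0446 0.1208] 9.95 0.0085
chute 2019 [0.5862 0.2737] [0.0354 0.0501] 11.03 0.2093
[[0.5646 0.2925 0.2212]
 [0.5646 0.2934 0.2202]
 [0.5648 0.2908 0.2217]
 [0.5648 0.2917 0.2206]
 [0.5649 0.2941 0.2217]
 [0.5652 0.2933 0.2212]
 [0.5652 0.2902 0.2204]
 [0.5652 0.2925 0.2215]]
pad [0.61207555 0.26821308 0.14448939] 17
```

View pics/dis2.png

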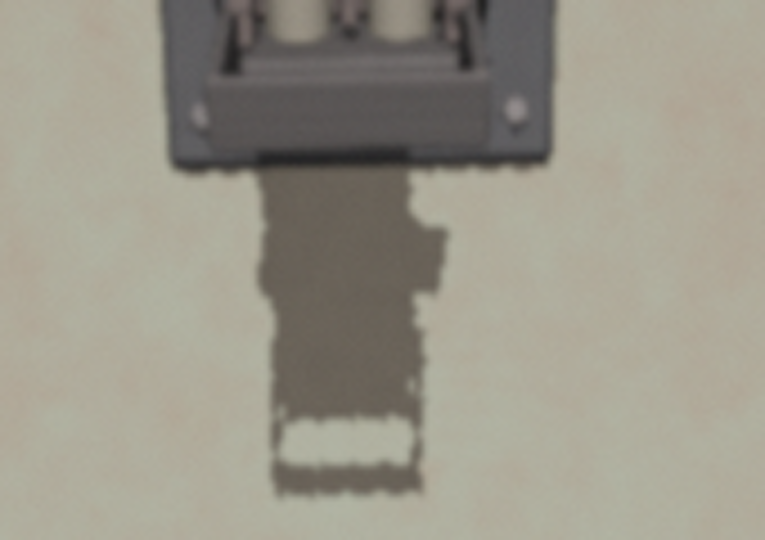

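The fitted sizes match the given ones: plate 130 × 140 mm, housing 150 × 190 mm, foot 121 mm and handle width 16 mm. Now to grasp the pan. I'll turn the wrist half a turn so the camera side stays away from the gate.

```bash
cat >> h.py <<'E'
D=np.array([.6002,.2777]); DY=.1737; B=np.array([.6026,-.2752]); BY=-.143; PAN=np.array([.610,-.012]); PY=.0757; G=.105
def tcp(c,yaw,panz,off=(0,0)):
    "TCP pose that puts the held pan's origin at c+Rz(yaw)off"
    r=np.array([[np.cos(yaw),-np.sin(yaw)],[np.sin(yaw),np.cos(yaw)]])
    return [*(c+r@(np.array(off)-[G,0])),panz+.096],[np.pi,0,yaw-np.pi]
def st(t=""):
    o=env.observe();print(t,round(o['clock'],2),o['tool_pos'].round(4),o['eef_rot'].round(3),"F",o['force'].round(2),"M",o['moment'].round(2),"w",round(o['gripper_width'],3),"ff",round(o['finger_force'],1),"j",o['joints'].round(2))
E
python3 - <<'E'
from h import *
env.goto(*tcp(PAN,PY,.13)); st()
env.servo_line(tcp(PAN,PY,0)[0]); st("down")
env.grasp(60); st("grasp")
env.servo_line(tcp(PAN,PY,.09)[0],v=.1); env.dwell(.2); st("lift")
im,d,P=cloud("top"); np.savez("t2",P=P)
m=(P[...,0]>.53)&(P[...,0]<.72)&(P[...,1]>-.09)&(P[...,1]<.06)&(P[...,2]>.125)&(P[...,2]<.19)
q=P[m]; print(len(q),q.min(0),q.max(0))
for a,b in((.53,.56),(.56,.6),(.6,.64),(.64,.665),(.665,.72)):
    k=q[(q[:,0]>=a)&(q[:,0]<b)]; print(a,len(k),np.median(k,0) if len(k) else 0, np.ptp(k[:,1]) if len(k) else 0)
E
```

```text
7.26 [ 0.5054 -0.0198  0.2261] [ 3.142  0.    -3.066] F [ 0.64  0.25 -0.1 ] M [ 0.08 -0.16  0.04] w 1.002 ff 0.0 j [-0.2  -0.01  1.9   0.    1.25 -1.84]
down 8.28 [ 0.5061 -0.0201  0.0969] [-3.141e+00  2.000e-03 -3.066e+00] F [-0.76  0.36 -0.15] M [ 0.06 -0.13 -0.  ] w 1.0 ff 0.0 j [-0.2   0.18  1.98 -0.    0.98 -1.84]
grasp 9.43 [ 0.5053 -0.0199  0.096 ] [ 3.142 -0.    -3.066] F [ 0.9  -0.13  0.27] M [ 0.09 -0.12 -0.08] w 0.173 ff 60.0 j [-0.2   0.18  1.98 -0.    0.98 -1.84]
lift 10.68 [ 0.5049 -0.0199  0.1852] [ 3.141e+00 -1.000e-03 -3.066e+00] F [-0.05 -1.24 -1.76] M [ 0.11  0.03 -0.01] w 0.177 ff 60.0 j [-0.2   0.04  1.94  0.    1.17 -1.84]
135 [ 0.63014381 -0.05821424  0.12530912] [0.67743972 0.04073468 0.15604815]
0.53 0 0 0
0.56 0 0 0
0.6 6 [ 0.63442943 -0.05624023  0.14984067] 0.003341390998202229
0.64 21 [ 0.65566629 -0.05277049  0.14783547] 0.09866049342982425
0.665 108 [ 0.67062276 -0.00889432  0.14375226] 0.09609064434413808
```

```bash
python3 - <<'E'
from h import *
env.goto(*tcp(D,DY,.087,(-.14,0))); st("pre")
env.servo_line(tcp(D,DY,.087,(-.068,0))[0],v=.08); env.dwell(.3); st("near")
im,d,P=cloud("scene"); cv2.imwrite("pics/s2.png",im[...,::-1])
im,d,P=cloud("top"); np.savez("t3",P=P,im=im); cv2.imwrite("pics/t3.png",cv2.resize(im[130:250,120:300,::-1],None,fx=4.2,fy=4.2,interpolation=cv2.INTER_CUBIC))
m=(P[...,0]>.45)&(P[...,0]<.66)&(P[...,1]>.2)&(P[...,1]<.33)&(P[...,2]>.135)&(P[...,2]<.16)
q=P[m]; c,s=np.cos(DY),np.sin(DY); l=(q[:,:2]-D)@np.array([[c,-s],[s,c]]); print(len(q),l.min(0),l.max(0))
for a in np.arange(-.14,.02,.02):
    k=(l[:,0]>=a)&(l[:,0]<a+.02)
    if k.any(): print(round(a,2),k.sum(),q[k,2].max().round(4),np.percentile(q[k,2],80).round(4),l[k,1].min().round(4),l[k,1].max().round(4))
E
```

```text
pre 11.87 [0.3596 0.235  0.1833] [-3.141e+00  1.000e-03 -2.968e+00] F [ 0.98 -0.01 -1.3 ] M [ 0.09 -0.01 -0.02] w 0.175 ff 60.0 j [ 0.4  -0.15  2.12 -0.    1.17 -1.35]
near 13.22 [0.4296 0.2479 0.1831] [ 3.142  0.    -2.968] F [ 1.   -0.12 -2.28] M [ 0.07  0.04 -0.03] w 0.177 ff 60.0 j [ 0.36  0.02  1.96  0.    1.16 -1.38]
136 [-0.13160611 -0.04870992] [0.05812913 0.04955751]
-0.14 7 0.1519 0.1503 -0.0481 -0.0441
-0.12 10 0.153 0.1489 -0.0479 -0.0441
-0.1 9 0.1498 0.1484 -0.0482 -0.0442
-0.08 12 0.1505 0.148 -0.0487 -0.0447
-0.06 17 0.1514 0.1494 -0.0486 0.0494
-0.04 23 0.1512 0.1481 -0.0482 0.0496
-0.02 43 0.1529 0.1474 -0.0481 0.0488
0.0 12 0.1498 0.1461 -0.0305 0.0031
```

View pics/t3.png

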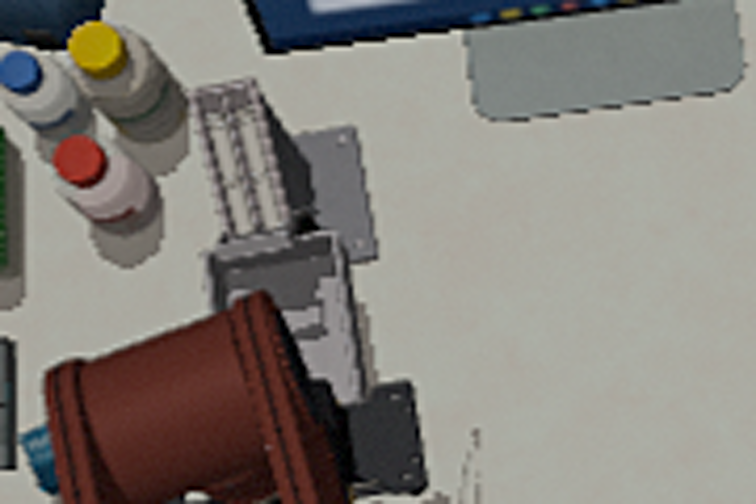

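The pan is level, its rim at ~0.148 m, centred on the chute (y ±48 mm), with its far wall just short of the pad. Pushing now.

```bash
python3 - <<'E'
from h import *
def F():
    f=[]
    for _ in range(8): env.dwell(.03); f.append(env.observe()['force'])
    return np.mean(f,0).round(2)
print(F())
for x in(-.06,-.05,-.040):
    env.servo_line(tcp(D,DY,.087,(x,0))[0],v=.08); print(x,F())
env.dwell(1.0); print("after",F()); st()
im,d,P=cloud("top"); np.savez("t4",P=P,im=im); cv2.imwrite("pics/t4.png",cv2.resize(im[130:250,120:300,::-1],None,fx=4.2,fy=4.2,interpolation=cv2.INTER_CUBIC))
E
```

```text
[-0.07  0.13 -1.83]
-0.06 [ 0.23 -0.27 -1.68]
-0.05 [-2.07 -0.19 -2.02]
-0.04 [-2.41 -0.09 -3.  ]
after [-2.99 -0.55 -3.79]
 16.45 [0.4574 0.2526 0.183 ] [-3.142 -0.    -2.968] F [-3.23 -0.63 -4.17] M [-0.06  0.74  0.06] w 0.172 ff 60.0 j [ 0.35  0.08  1.89 -0.    1.16 -1.39]
```

View pics/t4.png

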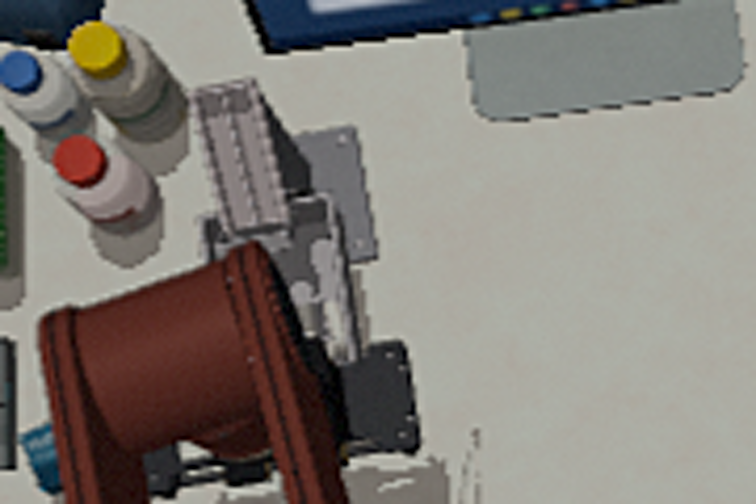

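The chute is empty and the tubes are in the pan. Backing out slowly, then counting the tubes and checking tilt.

```bash
python3 - <<'E'
from h import *
env.servo_line(tcp(D,DY,.087,(-.15,0))[0],v=.08)
env.goto(*tcp(B,BY,.14,(0,0))); env.dwell(.5); st()
f=np.mean([(env.dwell(.03),env.observe()['force'])[1] for _ in range(8)],0);print(f)
im,d,P=cloud("top"); cv2.imwrite("pics/t5.png",cv2.resize(im[120:250,290:430,::-1],None,fx=4.5,fy=4.5,interpolation=cv2.INTER_CUBIC))
m=(P[...,0]>.5)&(P[...,0]<.72)&(P[...,1]>-.36)&(P[...,1]<-.2)&(P[...,2]>.18)&(P[...,2]<.22)
q=P[m]; c,s=np.cos(BY),np.sin(BY); l=(q[:,:2]-B)@np.array([[c,-s],[s,c]]); print(len(q),l.min(0),l.max(0))
for a in np.arange(-.08,.08,.02):
    k=(l[:,0]>=a)&(l[:,0]<a+.02)
    if k.any(): print(round(a,2),k.sum(),q[k,2].max().round(4),np.percentile(q[k,2],80).round(4),l[k,1].min().round(4),l[k,1].max().round(4))
E
```

```text
20.41 [ 0.4987 -0.2601  0.236 ] [3.142 0.    2.999] F [-0.39 -0.19 -2.19] M [0.09 0.1  0.01] w 0.173 ff 60.0 j [-0.62  0.12  1.75  0.    1.27 -2.05]
[ 0.09726054 -0.16239324 -2.29175792]
169 [-0.05899857 -0.03251806] [0.06548335 0.0505755 ]
-0.06 13 0.2012 0.2002 0.0459 0.05
-0.04 14 0.2028 0.2009 0.046 0.0501
-0.02 13 0.2031 0.2005 0.0456 0.0502
0.0 12 0.2021 0.2008 0.0463 0.0498
0.02 14 0.2021 0.2002 0.0458 0.0493
0.04 38 0.2031 0.2007 -0.0289 0.0506
0.06 65 0.2038 0.1991 -0.0325 0.0489
```

View pics/t5.png

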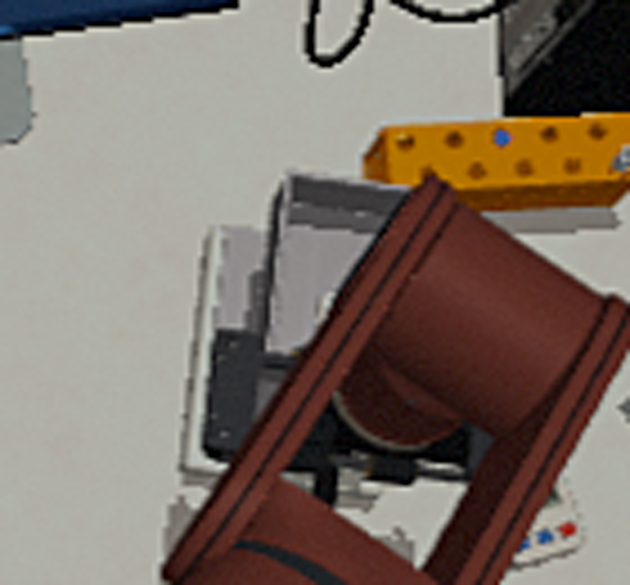

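The pan is level and over the plate. The weight rose from 1.8 to 2.29 N, which is +0.48 N and matches four 12 g tubes. Lowering until it touches.

```bash
python3 - <<'E'
from h import *
env.servo_line(tcp(B,BY,.055)[0],v=.08); env.dwell(.3)
def fz(): return np.mean([(env.dwell(.02),env.observe()['force'][2])[1] for _ in range(8)])
b=fz(); print(b)
for z in np.arange(.049,.0415,-.001):
    env.servo_line(tcp(B,BY,z)[0],v=.02); f=fz(); print(round(z,3),f.round(2))
    if f-b>1.2: break
env.open(); env.dwell(.3); st("open")
p=tcp(B,BY,z)[0]; env.servo_line([p[0],p[1],.30],v=.12); env.dwell(.2)
im,d,P=cloud("wrist"); 
env.goto([.40,-.12,.36],[np.pi,0,BY-np.pi]); env.dwell(.2); st()
im,d,P=cloud("top"); cv2.imwrite("pics/t6.png",cv2.resize(im[130:260,200:430,::-1],None,fx=3.4,fy=3.4,interpolation=cv2.INTER_CUBIC))
m=(P[...,0]>.5)&(P[...,0]<.72)&(P[...,1]>-.36)&(P[...,1]<-.19)&(P[...,2]>.095)&(P[...,2]<.12)
q=P[m]; c,s=np.cos(BY),np.sin(BY); l=(q[:,:2]-B)@np.array([[c,-s],[s,c]]); print(len(q),l.min(0),l.max(0),np.median(q[:,2]))
E
```

```text
-2.2305084077939945
0.049 -2.43
0.048 -2.33
0.047 -1.75
0.046 -1.71
0.045 -1.38
0.044 5.41
open 26.51 [ 0.4987 -0.2603  0.14  ] [-3.142  0.     2.999] F [-0.27  0.65 -0.42] M [ 0.12 -0.13  0.03] w 0.997 ff 0.0 j [-0.62  0.23  1.82  0.    1.09 -2.05]
 29.2 [ 0.4003 -0.1208  0.3592] [ 3.141e+00 -2.000e-03  2.998e+00] F [-0.57 -0.01 -0.58] M [ 0.08 -0.11  0.02] w 1.0 ff 0.0 j [-0.48 -0.33  1.93 -0.    1.54 -1.91]
231 [-0.07076999 -0.0493535 ] [0.06525117 0.05057767] 0.10515395242602499
```

View pics/t6.png

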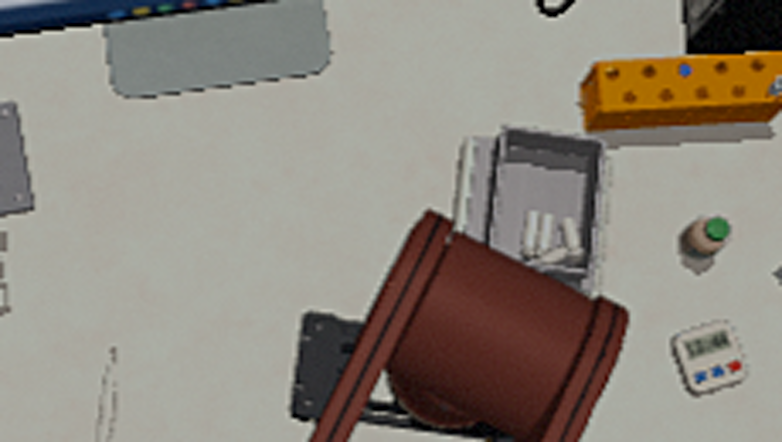

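The pan stands centred on the plate with its rim at 0.105 m, and all four tubes lie inside it around crop (550,240). The bystanders in view are undisturbed. Handing in.

```bash
python3 -c "
from h import *
print(env.finish_job())"
```

```text
the job is handed in; nothing more can be done
None
```

The pan, holding all four tubes, is upright and centred on the balance's weighing plate, the gripper is clear, and the job was handed in about 29 s into the 64 s limit; no verdict was returned.

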